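Start the tool sterilising cabinet on the mask packing table

TASK

Get the tool sterilising cabinet going: move the tape dispenser out of the swing of its door and stand it on the table clear of the door, and push the tray of tools fully home. Then push the door shut, without slamming it, until it seats on its catch, and only once it is shut press the mains rocker switch on. Leave everything else on the table where it is.

Things in the scene. Friction and masses are not known exactly. Their poses are not given: they have to be found in the camera images.
- cabinet: white cabinet fixed on the table, 360 mm wide (y), 240 deep (x), flat roof 175 high. Origin: centre of its underside; +x to its back, +y to its left as the robot sees it; front plane x = -120 mm. Right of the open tray chamber a control column (y -180 to -90 mm, front at x = -148, 195 high) has a console sloping up at 30 degrees from (x -148, z 150) to (x -70, z 195).
- door_hinge (a point): fixed point on the door's upright hinge axis, at the cabinet's front left corner (x -120, y 175 mm), 95 mm above the table; its axes are the cabinet's. The door is 260 mm wide from this axis, 28 thick, from 20 to 170 mm above the table, and swings open towards the robot. The axis lies in its inner plane: the outer face is 28 mm outside it.
- door (a joint): door angle, rad: 0 = shut and seated; 1.57 = straight out towards the robot; ends at 1.9, starts at 1.35 to 1.75. It stays where it is left. The catch resists from about 0.07; about 8 N at the free edge (11 N at 190 mm from the hinge) pushes past it, and below 0.025 it pulls the door shut and holds it; let go above that, the door springs open again.
- door_face (a point): point on the door's outer face 190 mm from the hinge axis, 140 mm above the table (30 below the door's upper edge): a good place to push. Moves with the door; its axes: -x out of the outer face, -y along the door away from the hinge. A vertical bar handle stands 35 mm off this face, 237 mm from the axis, from 50 to 140 mm above the table.
- tray (a joint): how far the tray is pulled out, m: 0 = fully home against its stop, grows towards the robot along the cabinet's -x. Starts 0.03 to 0.07 out. Slides on runners with about 2.5 N of friction and stays where left. The door pushing on it cannot send it nearer home than about 0.01.
- tray_pull (a point): centre of the front face of the tray's upright steel pull plate, 90 mm wide, 6 thick, 100 to 145 mm above the table; push it towards the cabinet's +x. Moves with the tray. At home it stands 12 mm in front of the cabinet's front plane, at the cabinet's y = 45 mm. The tray is 200 mm wide and 30 high.
- switch (a joint): mains rocker, rad: 0 = off, 0.4 = on. Grey paddle 40 mm long (up the slope), 24 wide, in a black bezel 50 x 34, 4 high, centred on the console at the cabinet's (x -109, y -135). Off: its upper (rear) half stands up. Pressing that half about 8 mm down at its end, square to the slope, with about 6 N snaps it over the middle (0.2). When on, that half's top is flat, 12 mm above the slope.
- switch_rear (a point): middle of the upper edge of the paddle's top surface, on the raised half, 20 mm from the pivot; moves with the paddle. While off, its x axis points up the slope and its z out of it.
- dispenser: grey desktop tape dispenser on the table in front of the open cabinet, 150 mm long (x), 58 wide (y), 78 high; 0.3 to 0.65 kg. Origin: centre of its underside. Its base is 40 high over the whole length; the sides of the roll holder, flush with the base and also 58 wide, reach from x = -60 to +20 mm and 78 high.
- carton_up: a white printed mask carton standing on end, 100 x 80 mm, 190 high. A bystander, loose: leave it alone. Origin: centre of its underside.
- bottle: a white spray-refill bottle, 66 mm across, 190 high. A bystander, loose: leave it alone. Origin: centre of its underside.
- pen_cup: a black pen cup, 76 mm across and 95 high, with pens reaching 150 high. A bystander, loose: leave it alone. Origin: centre of its underside.
- carton_top: a white carton lying on the cabinet's roof towards the back, 90 x 160 mm (long side along its y), 60 high. A bystander, loose: leave it alone. Origin: centre of its underside.
- tape_roll: a large roll of tape lying flat, 100 mm across, 24 high. A bystander, loose: leave it alone. Origin: centre of its underside.
- scissors: a pair of scissors lying flat, about 155 mm long along its x, 75 wide, 9 high. A bystander, loose: leave it alone. Origin: centre of its underside.
- knife: a box knife lying flat, 160 mm long along its x, 22 wide, 18 high. A bystander, loose: leave it alone. Origin: centre of its underside.
Not all that is in view belongs to the job. Leave any red look-alike of the dispenser alone.

How it is judged:
By the outcome, as a careful person would: the job done as asked, in the order asked, and still so for the second after the job is handed in, with the robot touching nothing.
It also fails if it takes over 72 s, if anything falls off the work surface, if the arm or the gripper's body presses on something with over 40 N, if the wrist force passes 120 N, or if a joint passes its speed limit or range.

ROBOT

A 7-joint arm with a two-finger parallel gripper is mounted at the origin on the work surface. World frame = base frame: x ahead of the robot, y to its left, z up, the work surface at z = 0. Lengths are in m, angles in rad, forces in N, time in s.
With the tool pointing down it reaches from about 0.425 to 0.95 m from the base axis. Payload 4.7 kg.
Tool frame: the origin (TCP) lies at the centre of the arm's flange, where the gripper is bolted on; the fingertips stand 173 mm ahead of it and the grasp point (between the pads) lies 155 mm ahead of it; z points along the fingers, y is the line along which they close (so a half turn about z gives the same grasp; the last joint's range is limited). The gripper opens to 85 mm and grips with 20 to 120 N. Pads are 22 mm wide; open, the fingers measure 114 mm over their backs; the gripper's body (76 mm by 85 mm) begins 54 mm behind the grasp point. The pads swing forward as they close: fully open they stand 13 mm farther back than shut.
Start: joints at [-1.178, 0.469, -0.049, 1.532, 0.024, 1.141, -0.082], TCP at [0.276, 0.616, 0.405] pointing down, gripper open.
Joint ranges: [-2.59, 2.59], [-0.33, 1.99], [-1.39, 1.29], [0.1, 2.45], [-1.04, 4.18], [0.21, 1.99], [-2.66, 2.66]. Speed limits (rad/s): [2.57, 2.57, 3.14, 3.14, 3.14, 3.14, 3.14].

INTERFACE

Orientations are given as a 3x3 rotation matrix whose columns are the frame's x, y, z axes.
In Python, from station import manip, eyes, order gives the robot as it stands.
- The arm moves only by the tool step_arm, never from a script. Its argument "series" is a list of rows, each a list of 5 numbers: the shift along the world's x, y, z each as a share of 500 mm, from -1 to 1, then the turn about the world's z as a share of 1.5 rad, from -1 to 1, then the gripper's target within -1 to 1 (fully open at 1, half-way at 0, shut at -1). A call has 1 to 10 rows; each row shifts and turns the commanded pose from where the row before left it; what a row does not reach is not made up. A row lasts 1/8 s, in which the tool goes at most 62.5 mm and 10.7 degrees, less where a joint would pass 70% of its speed; a pose out of reach is approached as far as the arm can. A call with a number of a shift or a turn outside -1 to 1 is refused whole. A call with a gripper value outside its range is refused whole. The fingers move at their own pace and stop on an object; "force" is the grip in N (left out, the last holds). Time passes only in rows, so rows that do not move let the fingers close. It gives the time, the measured TCP pose, the force, the opening and the grip force at its end, in the units of the state.
- manip.state(): the state, without advancing time (a new reading comes with each control period).
- eyes.snapshot(name): name is "side" or "top"; returns a dict with "frame" (384x512x3 uint8, blue, green, red), "vfov" (degrees; the focal length in pixels is half the picture's height over the tangent of half this angle, whatever the lens; pixels are square), "cx", "cy" (the principal point, pixels), "rvec" (rotation vector, rad) and "tvec" (3), from world to camera coordinates, as OpenCV has them. Camera axes: x right, y down, z forward; pixel columns grow to the right and rows downward; lengths in m; the calibration is good to about 2 mm. A picture is of the moment at which its call begins. There is no depth.
- order.close_job(): hands the job in; it is judged then, once.
The state is a dict: "time": time; "joint_positions": joint angles; "qvel": joint speeds; "effort": joint torques, N m; "tool_pos": TCP position; "tcp_rot": TCP orientation; "ft_force": force on the tool from outside, world axes, zero at the start; "ft_torque": the same for the moment, N m; "gripper_width": opening from 0.0 (shut) to 1.0 (fully open); "finger_force": force on a finger pad.
Only numpy, scipy, OpenCV 4.12 (cv2) and the standard library are available. Lean on these libraries where they do the work, as an engineer would, in place of code of your own. Each camera call takes 0.05 s, during which the arm holds its last target. There are 200 camera calls.

## Working session

There is one attempt and no reset: what is moved stays moved. The work goes in short steps, Python scripts to look and compute and a tool call to move; the robot and the scene stay as the last step left them, time stands still between calls to the robot, and variables do not carry over. Pictures are saved under pics/ and viewed, at most 10 in all, crops included, and the job is handed in when it is done.

Besides the shell and the picture viewer there is one more tool, called as a command line: name --pt "numbers of a row" for each row, then --argument value for the rest. step_arm: Moves the arm, as the interface text tells. Shift numbers are shares of 500 mm and turn numbers shares of 1.5 rad, none past 1 either way. Its arguments: {"type":"object","properties":{"series":{"type":"array"},"force":{"type":"number"}},"required":["series"]}

```bash
mkdir -p pics
cat > h.py <<'E'
import numpy as np, cv2
from station import manip, eyes, order
def snap(n,save=None):
    s=eyes.snapshot(n); f=s["frame"]
    if save: cv2.imwrite("pics/"+save,f)
    return s
def cam(s):
    R,_=cv2.Rodrigues(np.array(s["rvec"],float)); t=np.array(s["tvec"],float).ravel()
    f=s["frame"].shape[0]/2/np.tan(np.radians(s["vfov"])/2)
    return R,t,f
def ray(s,u,v):
    R,t,f=cam(s); d=R.T@np.array([(u-s["cx"])/f,(v-s["cy"])/f,1]); return -R.T@t,d
def onz(s,u,v,z):
    o,d=ray(s,u,v); return o+d*(z-o[2])/d[2]
def proj(s,p):
    R,t,f=cam(s); c=R@np.array(p,float)+t; return np.array([s["cx"]+f*c[0]/c[2],s["cy"]+f*c[1]/c[2]])
E
python3 - <<'E'
from h import *
for n in("top","side"):
    s=snap(n,n+"0.png"); print(n,s["vfov"],s["cx"],s["cy"],-cam(s)[0].T@cam(s)[1],cam(s)[0][2])
    cv2.imwrite(f"pics/{n}0b.png",cv2.resize(s["frame"],(800,600)))
st=manip.state();print(st["time"],st["tool_pos"],np.round(st["tcp_rot"],3),st["gripper_width"])
E
```

```text
top 54.44902762148347 264.5547271297696 190.1710436965227 [0.2822383  0.03790913 1.20211929] [ 0.18702413 -0.00670844 -0.98233241]
side 56.210132706664254 256.9976746169614 193.00248484406077 [1.1278268  0.04558801 1.2010089 ] [-0.50478064  0.003484   -0.86324062]
0.1 [0.27626037 0.61566068 0.40375086] [[-0.912  0.409 -0.001]
 [ 0.409  0.912 -0.002]
 [-0.    -0.002 -1.   ]] 0.9977183919383442
```

View pics/top0b.png

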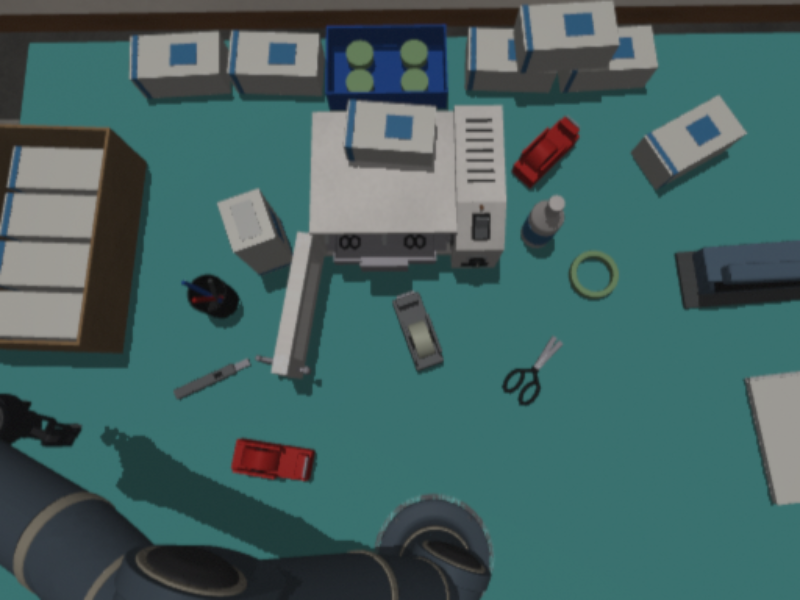

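View pics/side0b.png

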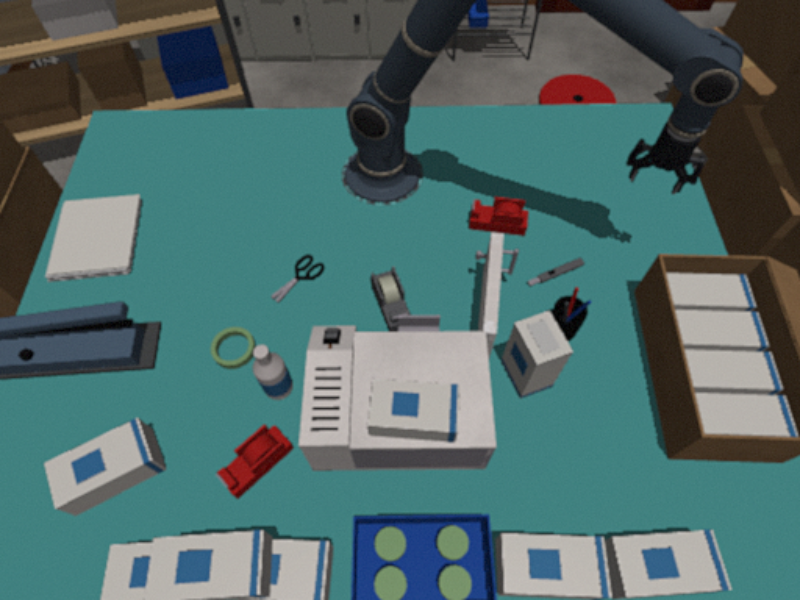

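Top view (800 px scale): the grey dispenser is at about (418,330). The red look-alikes are at (272,460) and (546,152), so the grey one in front of the open cabinet fits. The door stands out towards the robot from (305,235) to (285,372), and the tray pull is at (385,262). I'll enlarge to confirm.

Run:
```python
import cv2
f=cv2.imread("pics/top0.png"); c=f[60:255,165:345]; cv2.imwrite("pics/topc.png",cv2.resize(c,None,fx=3,fy=3,interpolation=cv2.INTER_CUBIC))
f=cv2.imread("pics/side0.png"); c=f[120:310,180:390]; cv2.imwrite("pics/sidec.png",cv2.resize(c,None,fx=3,fy=3,interpolation=cv2.INTER_CUBIC))
```

```text
(no output)
```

View pics/topc.png

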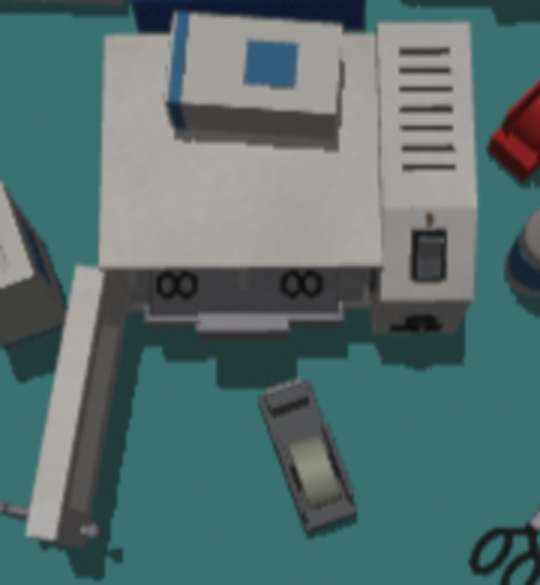

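View pics/sidec.png

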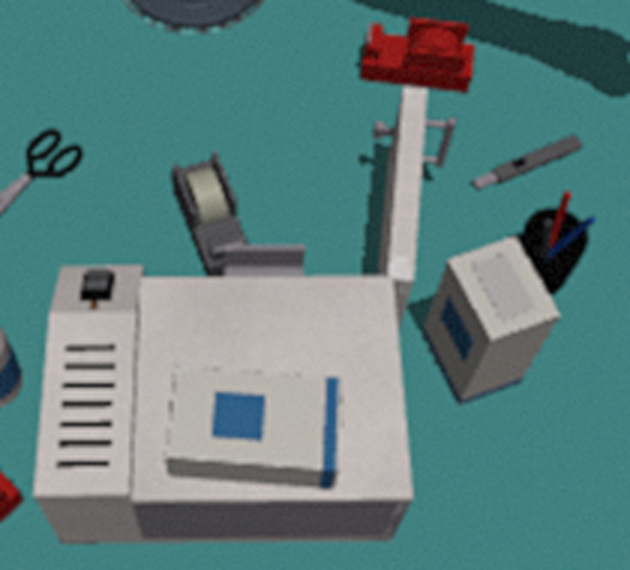

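The crop confirms the grey dispenser: its base front end is at (262,398)-(303,380) and its roll end at (308,533)-(356,518). The door's top edge, the tray pull plate and the rocker are all clear.

```bash
cat >> h.py <<'E'
def ct(u,v): return u/3+165-.33, v/3+60-.33
def cs(u,v): return u/3+180-.33, v/3+120-.33
E
python3 - <<'E'
from h import *
T=snap("top");S=snap("side")
np.set_printoptions(precision=4,suppress=True)
for nm,u,v,z in [("roofFL",100,266,.175),("roofFR",382,268,.175),("roofBL",105,35,.175),("colBR",470,24,.195),("colFR",467,300,.15),("colFL",375,303,.15),("slopeTopR",474,209,.195),("slopeTopL",384,209,.195),
 ("doorHo",78,266,.17),("doorHi",103,268,.17),("doorFo",27,536,.17),("doorFi",57,541,.17),("pullL",196,316,.145),("pullR",289,318,.145),
 ("dispFL",262,398,.04),("dispFR",303,380,.04),("dispBL",308,533,.04),("dispBR",356,518,.04),("swRear",430,236,.195),("doorHandle",10,508,.14)]:
    print("T",nm,onz(T,*ct(u,v),z)[:2])
for nm,u,v,z in [("roofFL",392,278,.175),("roofFR",140,277,.175),("roofBL",412,500,.175),("colFR",62,267,.15),("colFL",143,266,.15),("colBR",36,494,.195),("doorFi",402,88,.17),("doorFo",427,88,.17),("doorHi",390,277,.17),("doorHo",413,279,.17),("pullL",304,246,.145),("pullR",222,247,.145),("dBR",178,190,.04),("dispFL",243,265,.04)]:
    print("S",nm,onz(S,*cs(u,v),z)[:2])
E
```

```text
T roofFL [0.6028 0.2192]
T roofFR [ 0.5964 -0.0497]
T roofBL [0.8415 0.218 ]
T colBR [ 0.8368 -0.1417]
T colFR [ 0.5704 -0.1335]
T colFL [ 0.5688 -0.044 ]
T slopeTopR [ 0.6469 -0.1368]
T slopeTopL [ 0.6483 -0.0517]
T doorHo [0.6047 0.2411]
T doorHi [0.6023 0.2171]
T doorFo [0.3483 0.2827]
T doorFi [0.3433 0.2551]
T pullL [0.56   0.1303]
T pullR [0.5565 0.0398]
T dispFL [0.4972 0.0698]
T dispFR [0.5158 0.0262]
T dispBL [0.3547 0.0239]
T dispBR [ 0.3693 -0.026 ]
T swRear [ 0.6209 -0.0942]
T doorHandle [0.3768 0.3066]
S roofFL [0.6025 0.2195]
S roofFR [ 0.5968 -0.0496]
S roofBL [0.8409 0.2173]
S colFR [ 0.5701 -0.1383]
S colFL [ 0.5703 -0.049 ]
S colBR [ 0.8353 -0.1392]
S doorFi [0.3462 0.255 ]
S doorFo [0.3467 0.2847]
S doorHi [0.5987 0.2183]
S doorHo [0.6015 0.2428]
S pullL [0.5454 0.1299]
S pullR [0.5451 0.0382]
S dBR [ 0.4037 -0.0175]
S dispFL [0.5126 0.0628]
```

step_arm --pt "0.027 -0.0985 0 0.042 1" --pt "0.027 -0.0985 0 0.042 1" --pt "0.027 -0.0985 0 0.042 1" --pt "0.027 -0.0985 0 0.042 1" --pt "0.027 -0.0985 0 0.042 1" --pt "0.027 -0.0985 0 0.042 1" --pt "0.027 -0.0985 0 0.042 1" --pt "0.027 -0.0985 0 0.042 1" --pt "0.027 -0.0985 0 0.042 1" --pt "0.027 -0.0985 0 0.042 1"

```text
time: 1.45
tool_pos: [0.4114, 0.1216, 0.4049]
tcp_rot: [[-0.978, -0.209, 0.0], [-0.209, 0.978, 0.0], [-0.001, 0.0, -1.0]]
ft_force: [1.4, -0.5, 0.1]
gripper_width: 1.001
finger_force: 0.0
```

step_arm --pt "0.027 -0.0985 0 0.042 1" --pt "0.027 -0.0985 0 0.042 1" --pt "0 0 0 0 1"

```text
time: 1.82
tool_pos: [0.4387, 0.0211, 0.4049]
tcp_rot: [[-0.947, -0.321, 0.001], [-0.321, 0.947, -0.001], [-0.0, -0.001, -1.0]]
ft_force: [-1.0, 0.2, 0.6]
gripper_width: 1.002
finger_force: 0.0
```

Run:
```python
from h import *
S=snap("side","side1.png");f=S["frame"].copy()
c,s=np.cos(.33),np.sin(.33)
k=4
c0=(180,110); im=cv2.resize(f[110:250,180:370],None,fx=k,fy=k,interpolation=cv2.INTER_CUBIC)
for x,y,z in [(-75,-29,40),(75,-29,40),(75,29,40),(-75,29,40),(-60,-29,78),(20,-29,78),(20,29,78),(-60,29,78)]:
    p=proj(S,(.434+(x*c-y*s)/1e3,.0235+(x*s+y*c)/1e3,z/1e3))
    q=((p-c0+.5)*k).astype(int); cv2.circle(im,tuple(int(a) for a in q),3,(0,0,255) if z==40 else (255,0,0),-1)
cv2.imwrite("pics/side1c.png",im)
```

```text
(no output)
```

View pics/side1c.png

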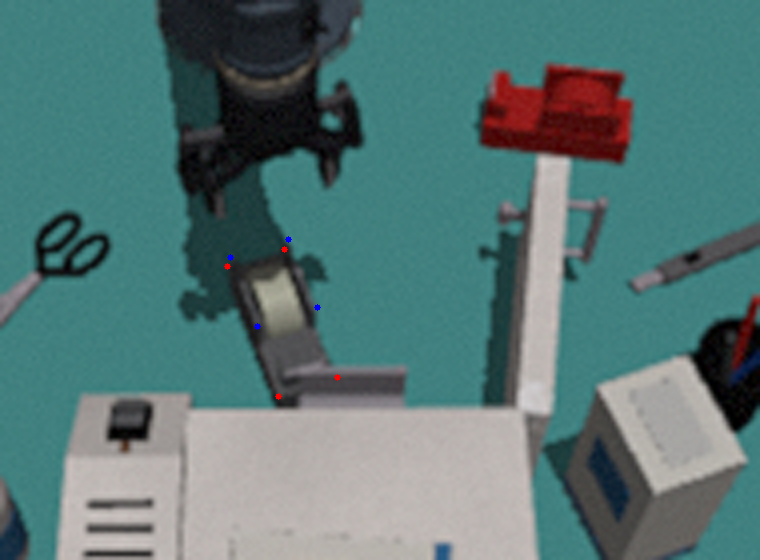

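The predicted base corners (227,266), (285,250) and (278,396) match the dispenser in the side view to a few mm, and the holder sits between the fingers. I'll descend and grip.

step_arm --pt "0.006 0.008 -0.1 0 1" --pt "0 0 -0.1 0 1" --pt "0 0 -0.1 0 1" --pt "0 0 -0.07 0 1" --pt "0 0 -0.04 0 1" --pt "0 0 0 0 1"

```text
time: 2.62
tool_pos: [0.4406, 0.0301, 0.1985]
tcp_rot: [[-0.944, -0.33, -0.004], [-0.33, 0.944, 0.0], [0.004, 0.001, -1.0]]
ft_force: [0.2, 0.4, -0.5]
gripper_width: 0.994
finger_force: 0.0
```

step_arm --pt "0 0 0 0 -1" --pt "0 0 0 0 -1" --pt "0 0 0 0 -1" --pt "0 0 0 0 -1" --pt "0 0 0 0 -1" --pt "0 0 0 0 -1" --force 50

```text
time: 3.38
tool_pos: [0.4425, 0.0282, 0.2013]
tcp_rot: [[-0.945, -0.328, 0.005], [-0.328, 0.945, -0.0], [-0.004, -0.002, -1.0]]
ft_force: [1.1, -4.7, 7.2]
gripper_width: 0.675
finger_force: 54.2
```

step_arm --pt "0 0 0.06 0 -1" --pt "0 0 0.09 0 -1" --pt "0 0 0.09 0 -1" --pt "0 0 0 0 -1"

```text
time: 3.88
tool_pos: [0.4418, 0.0293, 0.3225]
tcp_rot: [[-0.944, -0.329, 0.007], [-0.328, 0.945, 0.002], [-0.007, 0.0, -1.0]]
ft_force: [0.4, -0.2, -5.6]
gripper_width: 0.674
finger_force: 57.7
```

step_arm --pt "0 -0.05 0 0 -1" --pt "-0.01 -0.095 0 0 -1" --pt "-0.01 -0.095 0 0 -1" --pt "-0.01 -0.095 0 0 -1" --pt "-0.01 -0.095 0 0 -1" --pt "-0.01 -0.095 0 0 -1" --pt "-0.01 -0.095 0 0 -1" --pt "-0.01 -0.095 0 0 -1" --pt "-0.01 -0.095 0 0 -1" --pt "0 -0.05 0 0 -1"

```text
time: 5.12
tool_pos: [0.3999, -0.3991, 0.317]
tcp_rot: [[-0.946, -0.325, -0.004], [-0.325, 0.946, 0.003], [0.003, 0.004, -1.0]]
ft_force: [-0.0, 0.0, -6.7]
gripper_width: 0.673
finger_force: 57.4
```

Run:
```python
from h import *
T=snap("top")
for n,u,v in [("roll",594,275),("rollnear",594,300),("sc1",503,385),("sc2",562,340),("sc3",545,403),("notebook",747,380),("notebookbl",775,502),("stapler",680,253),("staplbr",692,306)]: print(n,onz(T,u*.64,v*.64,0).round(3)[:2])
```

```text
roll [ 0.552 -0.353]
rollnear [ 0.499 -0.349]
sc1 [ 0.326 -0.15 ]
sc2 [ 0.416 -0.277]
sc3 [ 0.288 -0.234]
notebook [ 0.327 -0.65 ]
notebookbl [ 0.088 -0.676]
stapler [ 0.598 -0.541]
staplbr [ 0.483 -0.554]
```

step_arm --pt "-0.06 -0.02 -0.08 0 -1" --pt "0 0 -0.08 0 -1" --pt "0 0 -0.04 0 -1" --pt "0 0 -0.02 0 -1" --pt "0 0 -0.012 0 -1" --pt "0 0 -0.006 0 -1" --pt "0 0 0 0 -1"

```text
time: 6.05
tool_pos: [0.3722, -0.4071, 0.2015]
tcp_rot: [[-0.944, -0.329, -0.0], [-0.329, 0.944, -0.0], [0.0, -0.0, -1.0]]
ft_force: [-0.9, 1.9, -2.1]
gripper_width: 0.671
finger_force: 57.7
```

step_arm --pt "0 0 -0.002 0 -1" --pt "0 0 0 0 1" --pt "0 0 0 0 1" --pt "0 0 0 0 1" --pt "0 0 0 0 1" --pt "0 0 0.06 0 1" --pt "0 0 0.1 0 1" --pt "0 0 0.1 0 1" --pt "0 0 0.1 0 1" --pt "0 0 0.05 0 -1"

```text
time: 7.3
tool_pos: [0.3722, -0.4075, 0.4078]
tcp_rot: [[-0.945, -0.328, 0.003], [-0.328, 0.945, -0.003], [-0.001, -0.004, -1.0]]
ft_force: [0.6, 0.4, -0.9]
gripper_width: 0.819
finger_force: 0.0
```

step_arm --pt "0.0256 0.0985 0 -0.023 -1" --pt "0.0256 0.0985 0 -0.023 -1" --pt "0.0256 0.0985 0 -0.023 -1" --pt "0.0256 0.0985 0 -0.023 -1" --pt "0.0256 0.0985 0 -0.023 -1" --pt "0.0256 0.0985 0 -0.023 -1" --pt "0.0256 0.0985 0 -0.023 -1" --pt "0.0256 0.0985 0 -0.023 -1" --pt "0.0256 0.0985 0 -0.023 -1" --pt "0.0256 0.0985 0 -0.023 -1"

```text
time: 8.55
tool_pos: [0.5001, 0.0867, 0.4047]
tcp_rot: [[-1.0, 0.012, -0.0], [0.012, 1.0, 0.0], [0.0, 0.0, -1.0]]
ft_force: [0.4, -0.8, 0.2]
gripper_width: -0.0
finger_force: 0.0
```

step_arm --pt "0 0 -0.06 0 -1" --pt "0 0 -0.09 0 -1" --pt "0 0 -0.06 0 -1" --pt "0 0 -0.024 0 -1" --pt "0 0 0 0 -1"

```text
time: 9.18
tool_pos: [0.5, 0.0852, 0.2874]
tcp_rot: [[-1.0, 0.011, -0.001], [0.011, 1.0, 0.0], [0.001, 0.0, -1.0]]
ft_force: [0.1, 0.4, 0.3]
gripper_width: -0.002
finger_force: 0.0
```

step_arm --pt "0.04 0 0.006 0 -1" --pt "0.03 0 0 0 -1" --pt "0.03 0 0 0 -1" --pt "0.02 0 0 0 -1" --pt "0 0 0 0 -1"

```text
time: 9.8
tool_pos: [0.5609, 0.0851, 0.2905]
tcp_rot: [[-1.0, 0.011, 0.001], [0.011, 1.0, 0.001], [-0.001, 0.001, -1.0]]
ft_force: [-0.2, -0.1, -0.5]
gripper_width: 0.001
finger_force: 0.0
```

step_arm --pt "0.012 0 0 0 -1" --pt "0.008 0 0 0 -1" --pt "0 0 0 0 -1"

```text
time: 10.18
tool_pos: [0.5702, 0.0851, 0.2904]
tcp_rot: [[-1.0, 0.011, -0.0], [0.011, 1.0, 0.0], [0.0, 0.0, -1.0]]
ft_force: [-0.2, 0.9, -0.7]
gripper_width: 0.001
finger_force: 0.4
```

step_arm --pt "0.006 0 0 0 -1" --pt "0.006 0 0 0 -1"

```text
time: 10.42
tool_pos: [0.5758, 0.0851, 0.2904]
tcp_rot: [[-1.0, 0.01, -0.002], [0.01, 1.0, -0.0], [0.002, -0.0, -1.0]]
ft_force: [-2.3, 0.1, -0.1]
gripper_width: 0.001
finger_force: 1.3
```

step_arm --pt "0.006 0 0 0 -1" --pt "0.006 0 0 0 -1"

```text
time: 10.68
tool_pos: [0.5792, 0.0854, 0.2903]
tcp_rot: [[-1.0, 0.01, -0.012], [0.01, 1.0, -0.002], [0.012, -0.002, -1.0]]
ft_force: [-18.5, -1.6, 14.1]
gripper_width: 0.002
finger_force: 9.6
```

step_arm --pt "-0.03 0 0 0 -1" --pt "-0.1 0 0 0 -1" --pt "-0.04 0 0.1 0 -1" --pt "0 0 0.09 0 -1"

```text
time: 11.18
tool_pos: [0.4957, 0.0854, 0.3869]
tcp_rot: [[-1.0, 0.009, 0.001], [0.009, 1.0, 0.0], [-0.001, 0.0, -1.0]]
ft_force: [1.7, 0.4, 0.3]
gripper_width: 0.003
finger_force: 0.0
```

Run:
```python
from h import *
st=manip.state(); print(np.round(st["joint_positions"],2),st["tool_pos"])
S=snap("side","side2.png"); T=snap("top","top2.png")
a=T["frame"][60:255,120:345]; b=S["frame"][120:310,180:390]
cv2.imwrite("pics/c2.png",np.hstack([cv2.resize(a,(390,338),interpolation=cv2.INTER_CUBIC),cv2.resize(b,(374,338),interpolation=cv2.INTER_CUBIC)]))
yaw=-.013;R=np.array([[np.cos(yaw),-np.sin(yaw)],[np.sin(yaw),np.cos(yaw)]])
H=np.array([.602,.214])
for th in [1.73,1.6,1.4,1.2,1.0,.8,.6,.4,.2,.1,0]:
    u=np.array([-np.sin(th),-np.cos(th)]);n=np.array([-np.cos(th),np.sin(th)])
    print(th,(H+R@(.19*u+.039*n)).round(4))
for n,u,v,z in [("cup",212,290,.095),("cupR",238,297,.095),("ctnTop",290,262,0),("ctnTopR",268,192,.19),("ctnTopbR",279,238,.19),("ctnBL",262,272,0)]:print(n,onz(T,u*.64,v*.64,z).round(3))
```

```text
[ 0.06  0.23 -0.37  1.94  0.1   0.99  1.21] [0.49569954 0.08539445 0.3869317 ]
1.73 [0.4215 0.285 ]
1.6 [0.4138 0.261 ]
1.4 [0.4082 0.2227]
1.2 [0.4104 0.184 ]
1.0 [0.4202 0.1465]
0.8 [0.4372 0.1117]
0.6 [0.4608 0.081 ]
0.4 [0.49   0.0556]
0.2 [0.5237 0.0365]
0.1 [0.5418 0.0296]
0 [0.5605 0.0245]
cup [0.514 0.42  0.095]
cupR [0.499 0.369 0.095]
ctnTop [0.591 0.29  0.   ]
ctnTopR [0.675 0.293 0.19 ]
ctnTopbR [0.587 0.271 0.19 ]
ctnBL [0.571 0.349 0.   ]
```

View pics/c2.png

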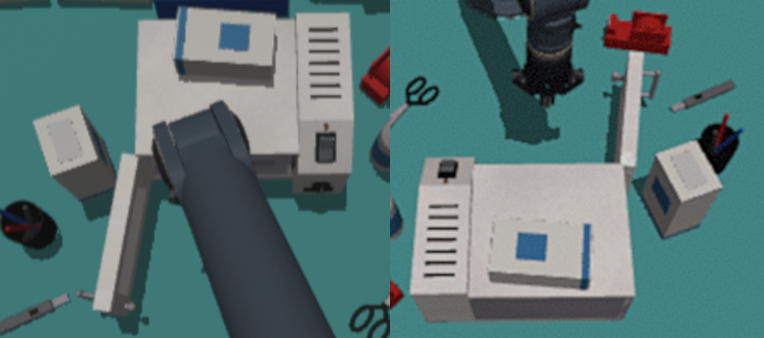

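Side view: the pull plate no longer shows in front of the roof edge, so the tray is home. Next I go over the door to its outer side.

step_arm --pt "-0.0136 0.042 0.006 -0.105 -1" --pt "-0.0136 0.042 0.006 -0.105 -1" --pt "-0.0136 0.042 0.006 -0.105 -1" --pt "-0.0136 0.042 0.006 -0.105 -1" --pt "-0.0136 0.042 0.006 -0.105 -1" --pt "-0.0136 0.042 0.006 -0.105 -1" --pt "-0.0136 0.042 0 -0.105 -1" --pt "-0.0136 0.042 0 -0.105 -1" --pt "-0.0136 0.042 0 -0.105 -1" --pt "-0.0136 0.042 0 -0.105 -1"

```text
time: 12.52
tool_pos: [0.429, 0.296, 0.4032]
tcp_rot: [[0.02, 1.0, 0.002], [1.0, -0.02, 0.002], [0.002, 0.002, -1.0]]
ft_force: [0.7, 0.4, 0.4]
gripper_width: -0.001
finger_force: 0.0
```

step_arm --pt "0 0.042 0 -0.103 -1" --pt "0 0 0 0 -1"

```text
time: 12.78
tool_pos: [0.4286, 0.3177, 0.4033]
tcp_rot: [[0.164, 0.987, 0.001], [0.987, -0.164, 0.002], [0.002, 0.001, -1.0]]
ft_force: [-0.5, 0.3, -0.0]
gripper_width: 0.0
finger_force: 0.0
```

step_arm --pt "-0.004 0 -0.07 0 -1" --pt "0 0 -0.07 0 -1" --pt "0 0 -0.05 0 -1" --pt "0 0 0 0 -1"

```text
time: 13.28
tool_pos: [0.4269, 0.3146, 0.3068]
tcp_rot: [[0.168, 0.986, -0.003], [0.986, -0.168, -0.002], [-0.003, -0.002, -1.0]]
ft_force: [-0.1, 0.2, 1.2]
gripper_width: -0.0
finger_force: 0.0
```

step_arm --pt "-0.002 -0.025 0 0 -1" --pt "-0.003 -0.025 0 0 -1" --pt "-0.006 -0.025 0 0.04 -1" --pt "-0.006 -0.024 0 0.043 -1"

```text
time: 13.78
tool_pos: [0.4182, 0.2661, 0.3098]
tcp_rot: [[0.043, 0.999, 0.002], [0.999, -0.043, 0.003], [0.003, 0.002, -1.0]]
ft_force: [-0.6, 2.3, 0.3]
gripper_width: -0.001
finger_force: 1.0
```

step_arm --pt "-0.005 -0.0255 0 0.044 -1" --pt "-0.004 -0.0255 0 0.044 -1" --pt "-0.003 -0.0255 0 0.044 -1" --pt "0 -0.0258 0 0.044 -1" --pt "0.0015 -0.0258 0 0.044 -1" --pt "0.003 -0.0258 0 0.044 -1" --pt "0.005 -0.025 0 0.044 -1" --pt "0.0065 -0.025 0 0.044 -1" --pt "0.008 -0.025 0 0.044 -1"

```text
time: 14.9
tool_pos: [0.4239, 0.1514, 0.3095]
tcp_rot: [[-0.524, 0.852, 0.001], [0.852, 0.524, 0.001], [0.001, 0.001, -1.0]]
ft_force: [-0.6, 1.3, -0.3]
gripper_width: -0.003
finger_force: 0.9
```

step_arm --pt "0.0095 -0.0245 0 0.044 -1" --pt "0.0113 -0.0232 0 0.044 -1" --pt "0.013 -0.022 0 0.044 -1" --pt "0.0145 -0.0215 0 0.044 -1" --pt "0.0157 -0.0205 0 0.044 -1" --pt "0.017 -0.0195 0 0.044 -1" --pt "0.0185 -0.018 0 0.044 -1" --pt "0.0195 -0.017 0 0.044 -1" --pt "0.0205 -0.016 0 0.044 -1"

```text
time: 16.02
tool_pos: [0.4939, 0.0606, 0.3095]
tcp_rot: [[-0.911, 0.413, 0.001], [0.413, 0.911, 0.001], [-0.0, 0.001, -1.0]]
ft_force: [-0.9, 2.5, 0.2]
gripper_width: 0.002
finger_force: 0.8
```

step_arm --pt "0.0155 -0.0115 0 0.033 -1" --pt "0.0162 -0.0102 0 0.033 -1" --pt "0.017 -0.009 0 0.033 -1" --pt "0.0175 -0.008 0 0.033 -1" --pt "0.012 -0.005 0 0.022 -1" --pt "0.012 -0.0046 0 0.022 -1" --pt "0.012 -0.004 0 0.022 -1"

```text
time: 16.9
tool_pos: [0.5454, 0.0345, 0.3088]
tcp_rot: [[-0.992, 0.129, -0.001], [0.129, 0.992, -0.0], [0.001, -0.0, -1.0]]
ft_force: [-1.7, 0.1, 1.8]
gripper_width: 0.001
finger_force: 0.7
```

step_arm --pt "0.007 -0.002 0 0.014 -1" --pt "0.006 -0.002 0 0.012 -1" --pt "0.005 -0.002 0 0.01 -1" --pt "0.005 -0.001 0 0.01 -1"

```text
time: 17.4
tool_pos: [0.556, 0.0318, 0.3085]
tcp_rot: [[-0.998, 0.06, -0.003], [0.06, 0.998, -0.0], [0.003, -0.0, -1.0]]
ft_force: [-1.4, -0.2, 1.3]
gripper_width: -0.001
finger_force: 0.8
```

step_arm --pt "0.005 -0.001 0 0.01 -1" --pt "0.005 -0.001 0 0.008 -1" --pt "0.004 0 0 0 -1"

```text
time: 17.77
tool_pos: [0.5621, 0.0309, 0.3085]
tcp_rot: [[-0.999, 0.034, -0.008], [0.034, 0.999, -0.001], [0.008, -0.001, -1.0]]
ft_force: [-13.4, 0.2, 11.2]
gripper_width: -0.001
finger_force: 6.7
```

step_arm --pt "0.004 0 0 0.01 -1" --pt "0.003 0 0 0 -1"

```text
time: 18.02
tool_pos: [0.5634, 0.031, 0.3084]
tcp_rot: [[-1.0, 0.019, -0.016], [0.019, 1.0, -0.003], [0.016, -0.003, -1.0]]
ft_force: [-21.9, -0.8, 19.4]
gripper_width: 0.001
finger_force: 11.2
```

step_arm --pt "0.003 0 0 0.005 -1" --pt "0.003 0 0 0 -1"

```text
time: 18.27
tool_pos: [0.5645, 0.0311, 0.3083]
tcp_rot: [[-1.0, 0.011, -0.022], [0.011, 1.0, -0.004], [0.022, -0.004, -1.0]]
ft_force: [-30.1, -1.3, 24.8]
gripper_width: 0.005
finger_force: 15.3
```

step_arm --pt "-0.02 0 0 0 -1" --pt "-0.03 0 0 0 -1" --pt "-0.06 0 0 0 -1" --pt "-0.04 0 0.08 0 -1" --pt "0 0 0.09 0 -1" --pt "0 0 0 0 -1"

```text
time: 19.02
tool_pos: [0.4962, 0.0309, 0.3971]
tcp_rot: [[-1.0, 0.012, 0.008], [0.012, 1.0, 0.0], [-0.008, 0.0, -1.0]]
ft_force: [0.0, 0.4, 0.7]
gripper_width: 0.002
finger_force: 0.0
```

Run:
```python
from h import *
S=snap("side","side3.png"); T=snap("top","top3.png")
st=manip.state(); print(st["tool_pos"],np.round(st["joint_positions"],2),np.round(st["tcp_rot"],3).tolist())
a=T["frame"][60:255,165:345]; b=S["frame"][120:310,180:390]
cv2.imwrite("pics/c3.png",np.hstack([cv2.resize(a,(370,400),interpolation=cv2.INTER_CUBIC),cv2.resize(b,(420,400),interpolation=cv2.INTER_CUBIC)]))
```

```text
[0.49516295 0.03029996 0.3936506 ] [ 0.3   0.23 -0.51  1.94  0.13  1.01  1.28] [[-1.0, 0.012, 0.0], [0.012, 1.0, 0.0], [-0.0, 0.0, -1.0]]
```

View pics/c3.png

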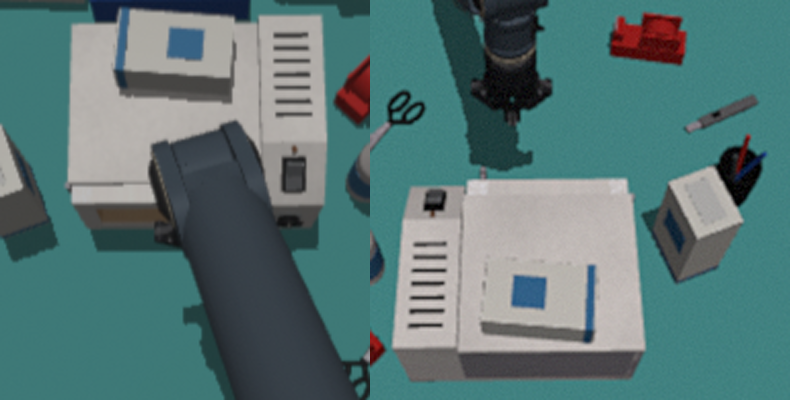

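The door reads as a strip of equal thickness along the roof front, (467-630, 180-195) in the right half. I'll check that numerically and locate the rocker.

Run:
```python
from h import *
S=snap("side");T=snap("top")
yaw=-.013;R=np.array([[np.cos(yaw),-np.sin(yaw)],[np.sin(yaw),np.cos(yaw)]]);H=np.array([.602,.214])
g=cv2.cvtColor(S["frame"],cv2.COLOR_BGR2HSV)[...,1].astype(int)
for r in (.03,.08,.13,.18,.225):
    out=[]
    for th in (0,.07):
        u=np.array([-np.sin(th),-np.cos(th)]);n=np.array([-np.cos(th),np.sin(th)])
        out.append(proj(S,[*(H+R@(r*u+.028*n)),.17]).round(1))
    c=int(round(out[0][0])); col=g[195:225,c]; k=195+int(np.argmax(col<80))
    print(r,out,"edge row",k)
print("bezel top",onz(T,*ct(429.5,255),.176).round(4),"expect",np.array([.7197,.0374])+R@[-.109,-.135])
f=cv2.cvtColor(S["frame"],cv2.COLOR_BGR2GRAY); p=proj(S,[.609,-.096,.18]).astype(int)
w=f[p[1]-14:p[1]+14,p[0]-14:p[0]+14]; ys,xs=np.where(w<60); print(p,xs.min()+p[0]-14,xs.max()+p[0]-14,ys.min()+p[1]-14,ys.max()+p[1]-14)
print("side",onz(S,(xs.min()+xs.max())/2+p[0]-14,(ys.min()+ys.max())/2+p[1]-14,.18).round(4))
```

```text
0.03 [array([298.6, 205.3]), array([299.2, 204.8])] edge row 204
0.08 [array([283.2, 205.4]), array([283.8, 203.9])] edge row 205
0.13 [array([267.8, 205.4]), array([268.5, 203. ])] edge row 205
0.18 [array([252.5, 205.5]), array([253.2, 202.1])] edge row 205
0.225 [array([238.7, 205.5]), array([239.5, 201.3])] edge row 205
bezel top [ 0.6083 -0.0955  0.176 ] expect [ 0.60895426 -0.09617163]
[211 214] 207 217 211 221
side [ 0.6129 -0.0943  0.18  ]
```

Door shut and rocker confirmed at (0.6085, -0.0955), within 1 mm of the geometry. Now the switch.

step_arm --pt "0 -0.04 0.02 0 -1" --pt "0.05 -0.06 0 0 -1" --pt "0.07 -0.07 0 0 -1" --pt "0.07 -0.06 0 0 -1" --pt "0.05 -0.022 0 0 -1" --pt "0 0 -0.02 0 -1" --pt "0 0 0 0 -1"

```text
time: 20.1
tool_pos: [0.6142, -0.0947, 0.391]
tcp_rot: [[-1.0, 0.011, -0.006], [0.011, 1.0, 0.001], [0.006, 0.001, -1.0]]
ft_force: [-0.0, 0.5, 0.2]
gripper_width: 0.001
finger_force: 0.0
```

step_arm --pt "0 0 -0.02 0 -1" --pt "0 0 -0.016 0 -1" --pt "0.002 0 -0.006 0 -1" --pt "0 0 0 0 -1"

```text
time: 20.6
tool_pos: [0.6162, -0.0954, 0.3724]
tcp_rot: [[-1.0, 0.012, -0.001], [0.012, 1.0, 0.0], [0.001, 0.0, -1.0]]
ft_force: [0.2, -0.3, -0.5]
gripper_width: 0.001
finger_force: 0.0
```

step_arm --pt "0.002 0 -0.005 0 -1" --pt "0.002 0 -0.005 0 -1"

```text
time: 20.85
tool_pos: [0.6191, -0.0954, 0.3693]
tcp_rot: [[-1.0, 0.012, 0.003], [0.012, 1.0, -0.0], [-0.003, -0.0, -1.0]]
ft_force: [1.6, -0.6, 5.6]
gripper_width: -0.002
finger_force: 2.8
```

Contact at 5.6 N; continuing in small steps.

step_arm --pt "0.001 0 -0.005 0 -1" --pt "0.001 0 -0.004 0 -1"

```text
time: 21.1
tool_pos: [0.62, -0.0954, 0.3655]
tcp_rot: [[-1.0, 0.012, 0.002], [0.012, 1.0, -0.0], [-0.002, -0.0, -1.0]]
ft_force: [-4.0, 0.2, 16.8]
gripper_width: -0.0
finger_force: 8.3
```

step_arm --pt "0 0 -0.004 0 -1" --pt "0 0 -0.003 0 -1"

```text
time: 21.35
tool_pos: [0.62, -0.0952, 0.365]
tcp_rot: [[-1.0, 0.012, 0.004], [0.012, 1.0, -0.001], [-0.004, -0.001, -1.0]]
ft_force: [-7.6, -0.3, 29.1]
gripper_width: 0.002
finger_force: 14.4
```

step_arm --pt "0 0 0.03 0 -1" --pt "0 0 0.08 0 -1" --pt "-0.02 0 0.09 0 -1" --pt "-0.09 0.05 0.02 0 -1" --pt "-0.09 0.08 0 0 -1" --pt "-0.05 0.09 0 0 -1" --pt "-0.03 0.1 0 0 -1" --pt "0 0.1 0 0 -1" --pt "0 0 0 0 -1"

```text
time: 22.48
tool_pos: [0.4781, 0.1186, 0.4697]
tcp_rot: [[-1.0, 0.004, -0.001], [0.004, 1.0, 0.002], [0.001, 0.002, -1.0]]
ft_force: [-0.8, -0.8, 0.4]
gripper_width: -0.005
finger_force: 0.0
```

Run:
```python
from h import *
S=snap("side","side4.png"); T=snap("top","top4.png")
a=np.vstack([cv2.resize(S["frame"][190:240,190:240],(330,330),interpolation=cv2.INTER_CUBIC),cv2.resize(cv2.imread("pics/side3.png")[190:240,190:240],(330,270),interpolation=cv2.INTER_CUBIC)])
b=np.vstack([cv2.resize(x["frame"],(400,300)) for x in(S,T)])
cv2.imwrite("pics/c4.png",np.hstack([a,b]))
```

```text
(no output)
```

View pics/c4.png

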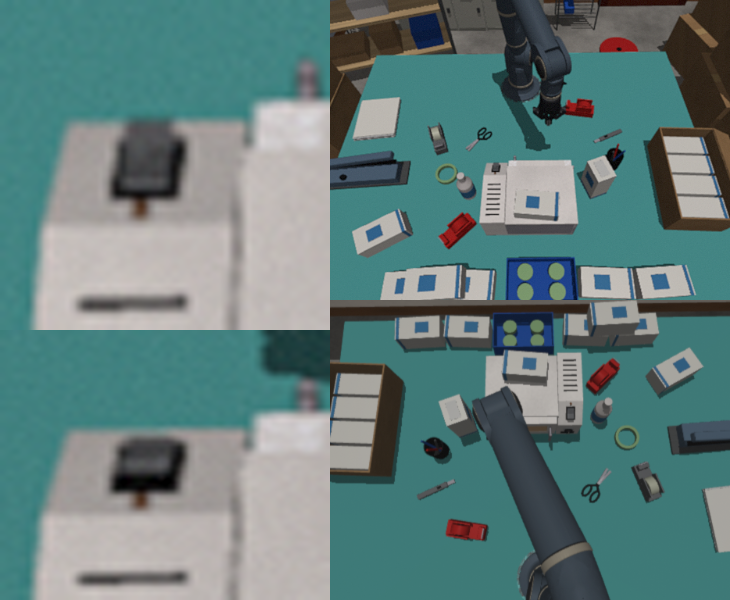

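The rocker has flipped: its front half, at (148,130), now stands up past the bezel and its rear half is flat. The door is shut, the dispenser stands at (437,137) clear of the door, and the bystanders are where they were.

```bash
python3 -c "
from station import order; print(order.close_job())"
```

```text
the job is handed in; nothing more can be done
None
```

The dispenser is standing clear of the door, the tray is home, the door is shut on its catch and the mains rocker is on; I handed the job in at about 22.6 s, and the verdict was not shown.

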